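# Present a reagent pot to the code reader

### The job

Take the white reagent pot with the orange cap and stand it upright in the middle of the round black pad of the code reader, turned so that its orange tab points along the orange stripe straight at the reader's window. Set it down on the pad rather than dropping it, and leave the blue-capped and green-capped pots where they stand.

Things in the scene. Friction and masses are not known exactly. Their poses are not given: they have to be found in the camera images.
- pot: The pot to present: upright white pot, 48 mm diameter, 56 mm high, with a fixed round orange cap on top, 40 mm diameter, 26 mm high (82 mm in all), to grip from above at any angle. 80 to 170 g. On one side an orange tab, 14 mm wide, 10 mm thick, reaches to 44 mm from the axis, its top 52 mm above the underside. Origin: centre of the underside; z up, x towards the tab.
- pot_tab (a point): The outer end of the orange tab on the orange-capped pot: 44 mm from the pot's axis and 47 mm above its underside; axes as the pot's.
- pad (a point): Centre of the top of the reader's round black pad, 70 mm diameter, 18 mm above the bench. x points along the orange stripe to the dark window, z up. The reader is fixed, its place and angle vary: a white base 120 mm wide (y), 16 mm thick, x from -55 to 150 mm, and on it a grey housing 110 mm wide, x from 85 to 150 mm, top 100 mm above the bench, with the window in its face to the pad.
- pot_blue: A pot of the same shape and size with blue cap and tab, to be left alone. Origin and axes as for the orange-capped pot.
- pot_green: A pot of the same shape and size with green cap and tab, to be left alone. Origin and axes as for the orange-capped pot.

How it is judged:
By the outcome, as a careful person would: the job done as asked, in the order asked, and still so for the second after the job is handed in, with the robot touching nothing.
It also fails if it takes over 32 s, if anything falls off the work surface, if the arm or the gripper's body presses on something with over 40 N, if the wrist force passes 120 N, or if a joint passes its speed limit or range.

### The arm

A 6-joint arm with a two-finger parallel gripper is mounted at the origin on the work surface. World frame = base frame: x ahead of the robot, y to its left, z up, the work surface at z = 0. Lengths are in m, angles in rad, forces in N, time in s.
With the tool pointing down it reaches from about 0.3 to 0.875 m from the base axis. Payload 6.4 kg.
Tool frame: the origin (TCP) lies midway between the tips of the shut fingers; the grasp point (between the pads) lies 19 mm behind it; z points along the fingers, y is the line along which they close (so a half turn about z gives the same grasp; the last joint's range is limited). The gripper opens to 85 mm and grips with 20 to 120 N. Pads are 22 mm wide; open, the fingers measure 114 mm over their backs; the gripper's body (76 mm by 85 mm) begins 54 mm behind the grasp point. The pads swing forward as they close: fully open they stand 13 mm farther back than shut.
Start: joints at [1.129, 0.181, 1.607, -0, 1.354, -0.206], TCP at [0.134, 0.559, 0.231] pointing down, gripper open.
Joint ranges: [-2.99, 2.99], [-0.89, 2.07], [0.3, 2.58], [-1.14, 4.28], [0, 2.63], [-3.12, 3.12]. Speed limits (rad/s): [2.57, 2.57, 3.01, 3.14, 3.14, 3.14].

### API

Orientations are given as a unit quaternion [w, x, y, z].
In Python, from bench import status, camera, ctrl gives the robot as it stands. The module is installed in compiled form; this text tells all that it offers.
- The arm moves only by the shell command python3 -m handwheel 'ROWS'. ROWS is JSON, a list that holds one entry, the list of rows, each a list of 7 numbers: the opening, from -1 (shut) to 1 (fully open), then the shift along the tool's x, y, z in cm, then the turn, a rotation vector about the tool's x, y, z in degrees. A call has 1 to 10 rows; each row is the pose to reach, as a shift and turn from the pose commanded when the call began, along the tool's axes at that moment; what a row does not reach only later rows make up. A row lasts 1/8 s, in which the tool goes at most 62.5 mm and 10.7 degrees, less where a joint would pass 70% of its speed; a pose out of reach is approached as far as the arm can. A call with a gripper value outside its range is refused whole. The fingers move at their own pace and stop on an object; the grip force is fixed at half the most. Time passes only in rows, so rows that repeat a pose let the fingers close. It gives the time, the measured TCP pose, the force, the opening and the grip force at its end, in the units of the state.
- status.get_obs(): the state, without advancing time (a new reading comes with each control period).
- camera(name): name is "side" or "top"; returns a dict with "frame" (384x512x3 uint8, blue, green, red), "depth" (384x512 float32, m along the optical axis (not along the pixel's ray), 0 where there is no reading), "fx", "fy", "cx", "cy" (pixels), "extrinsics" (4x4, takes a point from camera to world coordinates). Camera axes: x right, y down, z forward; pixel columns grow to the right and rows downward; lengths in m; the calibration is good to about 2 mm. A picture is of the moment at which its call begins.
- ctrl.hand_in(): hands the job in; it is judged then, once.
The state is a dict: "time_s": time; "q": joint angles; "dq": joint speeds; "joint_efforts": joint torques, N m; "eef_pos": TCP position; "eef_rot": TCP orientation; "wrist_force": force on the tool from outside, world axes, zero at the start; "torque": the same for the moment, N m; "opening": opening from 0.0 (shut) to 1.0 (fully open); "grasp_force": force on a finger pad.
Only numpy, scipy, OpenCV 4.12 (cv2) and the standard library are available. Lean on these libraries where they do the work, as an engineer would, in place of code of your own. Each camera call takes 0.05 s, during which the arm holds its last target. There are 200 camera calls.

## Working session

There is one attempt and no reset: what is moved stays moved. The work goes in short steps, Python scripts to look and compute and a shell command to move; the robot and the scene stay as the last step left them, time stands still between calls to the robot, and variables do not carry over. Pictures are saved under pics/ and viewed, at most 10 in all, crops included, and the job is handed in when it is done.

```bash
mkdir -p pics
python3 - <<'E'
from bench import status,camera
import cv2,pickle,numpy as np
o=status.get_obs();print({k:o[k] for k in("time_s","eef_pos","eef_rot","opening")})
d={n:camera(n) for n in("top","side")}
pickle.dump(d,open("d.pkl","wb"))
for n in d: cv2.imwrite(f"pics/{n}1.png",d[n]["frame"]);print(n,d[n]["fx"],np.round(d[n]["extrinsics"],3).tolist())
E
```

```text
{'time_s': 0.0, 'eef_pos': array([0.13407387, 0.55858433, 0.23038107]), 'eef_rot': array([-2.77189479e-04,  1.17621346e-01,  9.93058133e-01, -8.28633497e-04]), 'opening': 1.0003254261358236}
top 409.8330937491157 [[0.027, -0.984, 0.178, 0.379], [-1.0, -0.027, 0.007, -0.07], [-0.002, -0.178, -0.984, 0.988], [0.0, 0.0, 0.0, 1.0]]
side 354.07180116448825 [[-0.986, -0.107, 0.125, 0.469], [-0.165, 0.641, -0.749, 0.47], [-0.0, -0.76, -0.65, 0.527], [0.0, 0.0, 0.0, 1.0]]
```

View pics/top1.png

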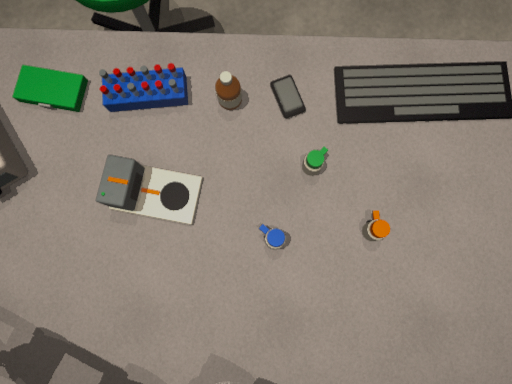

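View pics/side1.png

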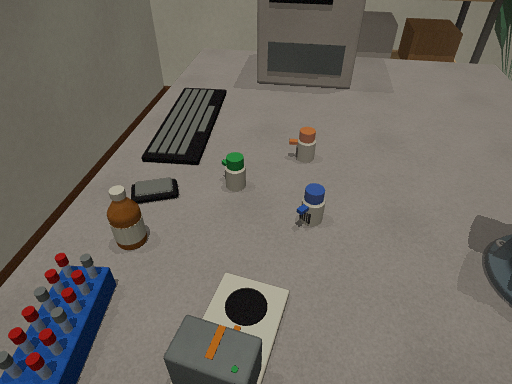

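The top view shows the orange-capped pot at (379,229) with its tab at (376,215). The pad is at (175,196), with the stripe at (150,191) running to the housing at (120,183). The side view agrees. The blue pot is at (275,238) and the green one at (315,160).

```bash
cat > h.py <<'E'
import numpy as np,cv2
def cloud(d):
    v,u=np.mgrid[:384,:512];z=d["depth"];E=d["extrinsics"]
    p=np.stack([(u-d["cx"])/d["fx"]*z,(v-d["cy"])/d["fy"]*z,z],-1)
    return p@E[:3,:3].T+E[:3,3]
def onplane(d,uv,h):
    uv=np.atleast_2d(uv);E=d["extrinsics"]
    r=np.c_[(uv[:,0]-d["cx"])/d["fx"],(uv[:,1]-d["cy"])/d["fy"],np.ones(len(uv))]@E[:3,:3].T
    return E[:3,3]+r*((h-E[2,3])/r[:,2])[:,None]
def orange(d):
    q=cv2.cvtColor(d["frame"],cv2.COLOR_BGR2HSV);return (q[...,0]>5)&(q[...,0]<20)&(q[...,1]>180)&(q[...,2]>90)
def box(m,u0,u1,v0,v1):
    k=np.zeros_like(m);k[v0:v1,u0:u1]=1;return m&k
E
python3 - <<'E'
from h import *;import pickle
D=pickle.load(open("d.pkl","rb"))
B={"top":((355,405,200,250),(155,197,178,214),(140,161,184,198),(105,132,172,190)),"side":((280,325,120,150),(222,270,286,328),(225,245,322,334),(203,228,322,362))}
for n,d in D.items():
    P=cloud(d);o=orange(d);b=B[n]
    m=box(o,*b[0])&(d["depth"]>0);p=P[m]
    cap=p[p[:,2]>.075];tab=p[(p[:,2]<.058)&(p[:,2]>.046)]
    c=(cap.min(0)+cap.max(0))/2
    print(n,"cap",len(cap),cap.mean(0).round(4),c.round(4),"tab",len(tab),tab.mean(0).round(4))
    k=box(d["frame"].max(2)<40,*b[1])
    lab,L,st,ce=cv2.connectedComponentsWithStats(k.astype(np.uint8));i=1+st[1:,4].argmax()
    v,u=np.nonzero(L==i);q=onplane(d,np.c_[u,v],.018);pc=q.mean(0);print("pad",len(q),pc.round(4),np.ptp(q,0).round(4))
    for bb,h in((b[2],.0165),(b[3],.1)):
        v,u=np.nonzero(box(o,*bb));q=onplane(d,np.c_[u,v],h);s=q.mean(0)
        w=np.linalg.svd(q[:,:2]-s[:2])[2][0]
        print("stripe",len(q),s.round(4),"ang",np.degrees(np.arctan2(*(s-pc)[1::-1])).round(1),"axis",np.degrees(np.arctan2(w[1],w[0])).round(1))
    if len(tab):print("tabang",np.degrees(np.arctan2(*(tab.mean(0)-cap.mean(0))[1::-1])))
E
```

```text
top cap 256 [ 0.4644 -0.3253  0.0821] [ 0.4656 -0.3254  0.0811] tab 51 [ 0.4967 -0.3239  0.0521]Traceback (most recent call last):
  File "<stdin>", line 11, in <module>
ValueError: attempt to get argmax of an empty sequence
```

Run:
```python
from h import *;import pickle
D=pickle.load(open("d.pkl","rb"))
print(D["top"]["frame"][196,175],D["side"]["frame"][306,246])
B={"top":((355,405,200,250),(155,197,178,214),(140,161,184,198),(105,132,172,190)),"side":((280,325,120,150),(222,270,286,328),(225,245,322,334),(203,228,322,362))}
for n,d in D.items():
    P=cloud(d);o=orange(d);b=B[n]
    m=box(o,*b[0])&(d["depth"]>0);p=P[m]
    cap=p[p[:,2]>.079];tab=p[(p[:,2]<.056)&(p[:,2]>.048)]
    print(n,"cap",len(cap),cap.mean(0).round(4),np.ptp(cap,0).round(3),"tab",len(tab),tab.mean(0).round(4) if len(tab) else '')
    if len(tab):print("tabang",np.degrees(np.arctan2(*(tab.mean(0)-cap.mean(0))[1::-1])))
    k=box(d["frame"].max(2)<80,*b[1])
    lab,L,st,ce=cv2.connectedComponentsWithStats(k.astype(np.uint8));i=1+st[1:,4].argmax()
    v,u=np.nonzero(L==i);q=onplane(d,np.c_[u,v],.018);pc=q.mean(0);print("pad",len(q),pc.round(4),np.ptp(q,0).round(4))
    for bb,h in((b[2],.0165),(b[3],.1)):
        v,u=np.nonzero(box(o,*bb));q=onplane(d,np.c_[u,v],h);s=q.mean(0)
        w=np.linalg.svd(q[:,:2]-s[:2])[2][0]
        print("stripe",len(q),s.round(4),"ang",np.degrees(np.arctan2(*(s-pc)[1::-1])).round(1),"axis",np.degrees(np.arctan2(w[1],w[0])).round(1))
```

```text
[46 50 55] [25 24 21]
top cap 242 [ 0.4646 -0.3259  0.0823] [0.038 0.038 0.007] tab 50 [ 0.4968 -0.324   0.0522]
tabang 3.3012503933798087
pad 608 [0.5343 0.1483 0.018 ] [0.0637 0.0658 0.    ]
stripe 56 [0.5445 0.2078 0.0165] ang 80.3 axis -99.9
stripe 81 [0.5529 0.2577 0.1   ] ang 80.4 axis -99.2
side cap 5 [ 0.4611 -0.3304  0.0825] [0.021 0.026 0.001] tab 8 [ 0.4994 -0.3219  0.052 ]
tabang 12.553557854792228
pad 1265 [0.5351 0.1514 0.018 ] [0.069  0.0699 0.    ]
stripe 27 [0.5429 0.1903 0.0165] ang 78.6 axis -174.0
stripe 277 [0.5533 0.259  0.1   ] ang 80.4 axis 81.0
```

Pot axis is about (0.465, -0.326) with the tab at about 3°. The pad is at about (0.535, 0.150) with the stripe at about 80.4°. I'll move above the pot, bowing outwards on the way.

```bash
cat >> h.py <<'E'
from scipy.spatial.transform import Rotation as R
def go(x,y,z,yaw=None):
    "tool-axis shift (cm) and turn (deg) to a tool-down pose; yaw = world angle of tool x"
    from bench import status
    o=status.get_obs();w=np.roll(o["eef_rot"],-1);r=R.from_quat(w)
    X=r.as_matrix()[:,0];cur=np.degrees(np.arctan2(X[1],X[0]));yaw=cur if yaw is None else yaw
    t=(r.inv()*R.from_euler("z",yaw,degrees=True)*R.from_euler("x",180,degrees=True)).as_rotvec(degrees=True)
    print("t",round(o["time_s"],2),"pos",o["eef_pos"].round(4),"yaw",cur.round(2),"shift",(r.inv().apply(np.array([x,y,z])-o["eef_pos"])*100).round(2),"turn",t.round(2))
E
python3 -m handwheel '[[[1,-19.9,-11.6,0,0,0,0],[1,-19.9,-11.6,0,0,0,0],[1,-19.9,-11.6,0,0,0,0],[1,-25,-25,2,0,0,0],[1,-52.8,-78.3,5,0,0,0],[1,-52.8,-78.3,5,0,0,0],[1,-52.8,-78.3,5,0,0,0],[1,-52.8,-78.3,5,0,0,0],[1,-52.8,-78.3,5,0,0,0],[1,-52.8,-78.3,5,0,0,0]]]'
python3 -c "
from h import *;go(.4645,-.3265,.16)"
```

```text
time_s: 1.35
eef_pos: [0.3797, 0.0051, 0.2019]
eef_rot: [0.0, 0.118, 0.993, 0.0]
wrist_force: [1.4, 0.3, 0.1]
opening: 1.003
grasp_force: 0.0
t 1.35 pos [0.3797 0.0051 0.2019] yaw 166.48 shift [-16.   -30.26   4.2 ] turn [0.01 0.05 0.  ]
```

```bash
python3 -m handwheel '[[[1,-16,-30.2,4.2,0,0,0],[1,-16,-30.2,4.2,0,0,0],[1,-16,-30.2,4.2,0,0,0],[1,-16,-30.2,4.2,0,0,0],[1,-16,-30.2,4.2,0,0,0],[1,-16,-30.2,4.2,0,0,0],[1,-16,-30.2,4.2,0,0,0],[1,-16,-30.2,4.2,0,0,0]]]'
python3 - <<'E'
from h import *;from bench import camera
go(.4645,-.3265,.056)
d=camera("side");cv2.imwrite("pics/s2.png",cv2.resize(d["frame"][40:240,200:440],(720,600)))
t=camera("top");m=box(orange(t),355,405,200,250);print(m.sum())
E
```

```text
time_s: 2.35
eef_pos: [0.4642, -0.3229, 0.1593]
eef_rot: [-0.001, 0.118, 0.993, 0.001]
wrist_force: [-0.3, 0.6, -0.9]
opening: 0.997
grasp_force: 0.0
t 2.35 pos [ 0.4642 -0.3229  0.1593] yaw 166.49 shift [-0.13 -0.36 10.33] turn [ 0.07 -0.08 -0.  ]
3
```

View pics/s2.png

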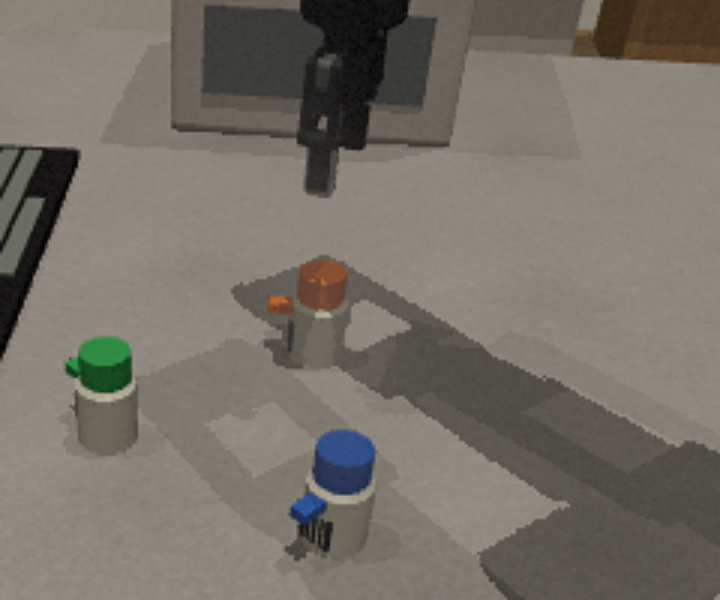

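The gripper hangs directly above the orange-capped pot (cap at about (322,285) in this crop), clear of the blue and green pots. Next I go down and close the fingers.

```bash
python3 -m handwheel '[[[1,-0.1,-0.3,4,0,0,0],[1,-0.1,-0.3,8,0,0,0],[1,-0.1,-0.3,10.3,0,0,0],[1,-0.1,-0.3,10.3,0,0,0],[-1,-0.1,-0.3,10.3,0,0,0],[-1,-0.1,-0.3,10.3,0,0,0],[-1,-0.1,-0.3,10.3,0,0,0],[-1,-0.1,-0.3,10.3,0,0,0],[-1,-0.1,-0.3,10.3,0,0,0],[-1,-0.1,-0.3,10.3,0,0,0]]]'
python3 - <<'E'
from h import *;from bench import camera
go(.4645,-.3265,.16)
d=camera("side");cv2.imwrite("pics/s3.png",cv2.resize(d["frame"][60:180,260:380],(600,600)))
E
```

```text
time_s: 3.7
eef_pos: [0.4658, -0.3277, 0.0587]
eef_rot: [0.001, 0.118, 0.993, -0.001]
wrist_force: [-1.3, 1.3, 6.2]
opening: 0.448
grasp_force: 59.9
t 3.7 pos [ 0.4658 -0.3277  0.0587] yaw 166.49 shift [  0.13   0.08 -10.14] turn [-0.07  0.13 -0.  ]
```

View pics/s3.png

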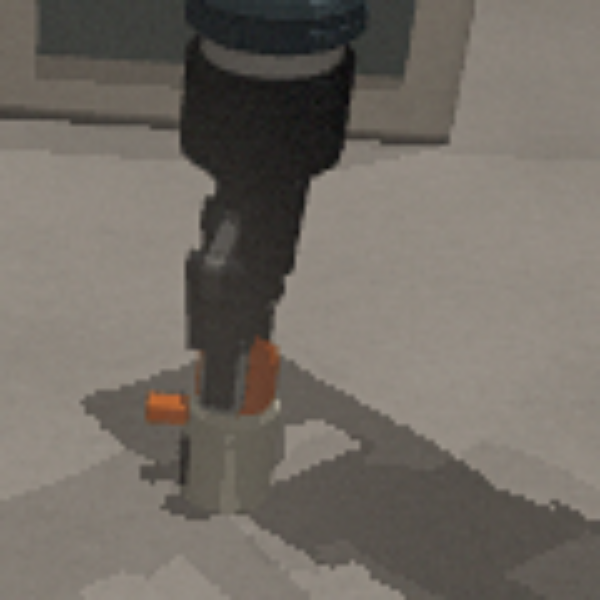

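The fingers hold the cap and the pot is still upright, with its tab out to the left at (165,408). Opening 0.448 is about 38 mm, which matches the 40 mm cap. Next I lift it and carry it over.

```bash
python3 -m handwheel '[[[-1,0,0,-3,0,0,0],[-1,0,0,-8,0,0,0],[-1,0,2,-12,0,0,-4],[-1,0.5,6,-13,0,0,-12],[-1,1,11,-13,0,0,-21],[-1,1.5,16.5,-13,0,0,-30],[-1,2,22,-13,0,0,-39],[-1,2.5,27.5,-13,0,0,-48],[-1,3,33,-13,0,0,-57],[-1,3.5,38,-13,0,0,-66]]]'
python3 -c "
from h import *;go(.5347,.1495,.19,166.5+77.1)"
```

```text
time_s: 5.0
eef_pos: [0.5199, 0.0525, 0.1876]
eef_rot: [0.001, -0.445, 0.896, -0.0]
wrist_force: [1.3, 0.1, -1.8]
opening: 0.446
grasp_force: 60.4
t 5.0 pos [0.5199 0.0525 0.1876] yaw -127.19 shift [-8.62  4.68 -0.23] turn [ -0.07   0.04 -10.79]
```

```bash
python3 -m handwheel '[[[-1,-4.3,2.3,0,0,0,-5],[-1,-7,4,2,0,0,-9],[-1,-8.6,4.7,4.5,0,0,-10.8],[-1,-8.6,4.7,6.5,0,0,-10.8],[-1,-8.6,4.7,6.5,0,0,-10.8],[-1,-8.6,4.7,6.5,0,0,-10.8],[-1,-8.6,4.7,6.5,0,0,-10.8]]]'
python3 - <<'E'
from h import *;from bench import camera
import pickle
go(.5347,.1495,.08,243.6)
D={n:camera(n) for n in("top","side")};pickle.dump(D,open("d2.pkl","wb"))
a=[cv2.resize(D["top"]["frame"][120:240,80:230],None,fx=4,fy=4),]
cv2.imwrite("pics/t4.png",a[0]);cv2.imwrite("pics/s4.png",cv2.resize(D["side"]["frame"][200:384,150:330],None,fx=3,fy=3))
E
```

```text
time_s: 5.88
eef_pos: [0.5357, 0.1471, 0.1233]
eef_rot: [0.001, -0.524, 0.851, -0.001]
wrist_force: [-0.3, 0.3, -0.1]
opening: 0.446
grasp_force: 60.4
t 5.88 pos [0.5357 0.1471 0.1233] yaw -116.74 shift [-0.16  0.21  4.33] turn [-0.12  0.07 -0.34]
```

View pics/t4.png

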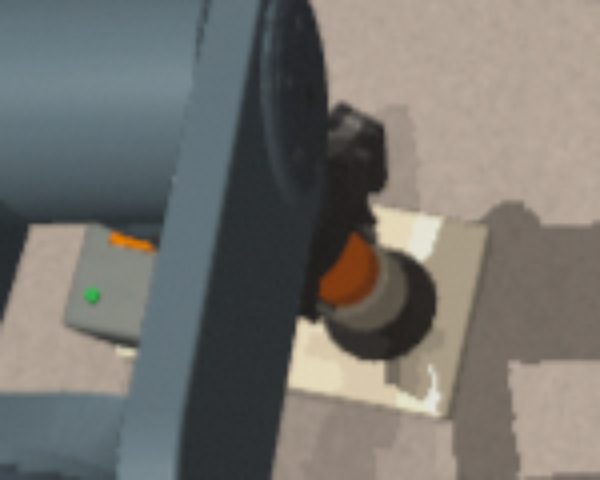

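View pics/s4.png

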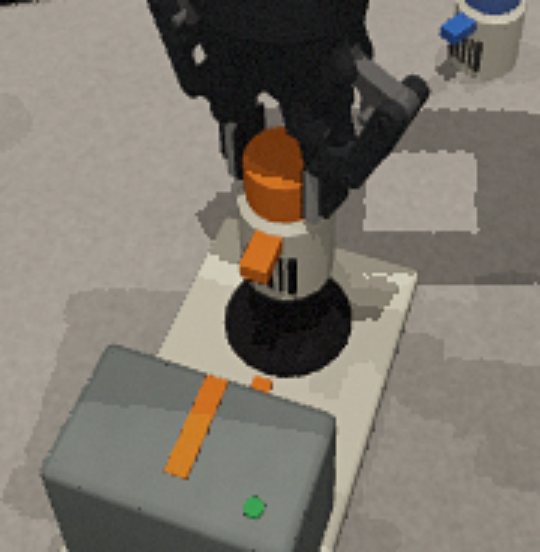

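Both views show the pot held upright just above the pad. In the side crop the tab is at (262,255), pointing roughly along the stripe at (262,383). I'll measure the tab angle and the axis from the side depth.

```bash
cat >> h.py <<'E'
from scipy.optimize import least_squares
def circ(p,r,c0): return least_squares(lambda c:np.hypot(*(p[:,:2]-c).T)-r,c0,loss="soft_l1",f_scale=.001).x
def pot(d,bx,zb,c0):
    P=cloud(d);o=box(orange(d),*bx)&(d["depth"]>0);p=P[o];r=np.hypot(*(p[:,:2]-c0).T)
    cs=p[(r<.03)&(p[:,2]>zb+.058)&(p[:,2]<zb+.079)]; c=circ(cs,.02,c0)
    q=cv2.cvtColor(d["frame"],cv2.COLOR_BGR2HSV)
    wm=box((q[...,1]<70)&(d["depth"]>0),*bx);w=P[wm];rw=np.hypot(*(w[:,:2]-c0).T)
    w=w[(rw<.032)&(w[:,2]>zb+.008)&(w[:,2]<zb+.052)];cw=circ(w,.024,c0)
    L=p[(p[:,2]<zb+.057)&(p[:,2]>zb+.04)&(r<.06)&(r>.02)]
    t=L[(L[:,2]>zb+.0495)]
    print("cap axis",len(cs),c.round(4),"body axis",len(w),cw.round(4),"zmax cap",p[r<.03][:,2].max().round(4),"tab n",len(L),len(t),"top z",np.median(t[:,2]).round(4))
    a=lambda c:np.degrees(np.arctan2(*(t[:,:2].mean(0)-c)[::-1])).round(1)
    w=np.linalg.svd(t[:,:2]-t[:,:2].mean(0))[2][0]
    print("tab ang from cap",a(c),"body",a(cw),"c0",a(np.array(c0)),"axis",np.degrees(np.arctan2(w[1],w[0])).round(1),"tab mean",t.mean(0).round(4),np.hypot(*(t[:,:2]-cw).T).max().round(4))
E
python3 - <<'E'
from h import *;import pickle
d=pickle.load(open("d2.pkl","rb"))["side"]
pot(d,(215,275,235,300),.0645,[.5357,.1471])
d=pickle.load(open("d.pkl","rb"))["side"]
# reader references from the side view: housing top and pad by depth
P=cloud(d);m=(np.abs(P[...,2]-.1)<.004);m=box(m,160,270,310,384)
h=P[m][:,:2];o=cv2.minAreaRect((h*1000).astype(np.float32));print("housing",o,len(h))
for n,bx in(("top",(150,200,170,220)),("side",(215,280,280,335))):
    d=pickle.load(open("d.pkl","rb"))[n];g=cv2.GaussianBlur(d["frame"].max(2),(3,3),0)
    u0,u1,v0,v1=bx;s=g[v0:v1,u0:u1];T,k=cv2.threshold(s,0,255,cv2.THRESH_BINARY_INV+cv2.THRESH_OTSU)
    c=max(cv2.findContours(k,cv2.RETR_EXTERNAL,cv2.CHAIN_APPROX_NONE)[0],key=cv2.contourArea)[:,0]+[u0,v0]
    q=onplane(d,c.astype(float),.018)
    f=least_squares(lambda a:np.hypot(*(q[:,:2]-a[:2]).T)-a[2],[.535,.15,.035],loss="soft_l1",f_scale=.001).x;print(n,T,f.round(4))
E
```

```text
cap axis 169 [0.5358 0.1461] body axis 374 [0.5358 0.1463] zmax cap 0.1491 tab n 168 139 top z 0.1168
tab ang from cap 81.3 body 81.3 c0 80.9 axis 79.1 tab mean [0.5412 0.1811 0.1167] 0.0453
housing ((554.0147705078125, 266.482666015625), (64.30392456054688, 109.98802947998047), 80.85376739501953) 4352
top 129.0 [0.535  0.1487 0.0336]
side 94.0 [0.5352 0.1503 0.0341]
```

In the side camera's frame the pot axis is (0.5358, 0.1462). The pad is at (0.5353, 0.1503), and the housing fit agrees. The tab is at 81.1° against 80.7° for the stripe, so I only need to shift about 4 mm in y and lower.

```bash
python3 -c "
from h import *;go(.5352,.1508,.08)"
python3 -m handwheel '[[[-1,-0.25,0.2,0,0,0,0],[-1,-0.3,0.25,1,0,0,0],[-1,-0.3,0.25,2.5,0,0,0],[-1,-0.3,0.25,3.8,0,0,0],[-1,-0.3,0.25,4.2,0,0,0],[-1,-0.3,0.25,4.2,0,0,0],[-1,-0.3,0.25,4.2,0,0,0]]]'
python3 - <<'E'
from h import *;from bench import camera
go(.5352,.1508,.0767)
d=camera("side");pot(d,(215,280,245,325),.021,[.5352,.1508])
E
```

```text
t 5.97 pos [0.5355 0.1472 0.123 ] yaw -116.74 shift [-0.31  0.19  4.3 ] turn [-0.09  0.05 -0.  ]
time_s: 6.85
eef_pos: [0.5343, 0.1513, 0.0803]
eef_rot: [0.0, -0.525, 0.851, -0.0]
wrist_force: [-0.6, 0.0, -0.7]
opening: 0.448
grasp_force: 60.4
t 6.85 pos [0.5343 0.1513 0.0803] yaw -116.71 shift [ 0.   -0.1   0.36] turn [-0.04  0.02 -0.  ]
cap axis 140 [0.5348 0.1501] body axis 319 [0.5346 0.1505] zmax cap 0.1064 tab n 155 135 top z 0.074
tab ang from cap 81.7 body 81.4 c0 82.3 axis 77.4 tab mean [0.5399 0.1855 0.0739] 0.0457
```

```bash
python3 -m handwheel '[[[-1,0,-0.05,0.1,0,0,0.5],[-1,0,-0.05,0.2,0,0,0.5],[-1,0,-0.05,0.25,0,0,0.5],[-1,0,-0.05,0.3,0,0,0.5],[-1,0,-0.05,0.3,0,0,0.5],[-1,0,-0.05,0.3,0,0,0.5]]]'
```

```text
time_s: 7.65
eef_pos: [0.5344, 0.151, 0.0769]
eef_rot: [0.0, -0.521, 0.854, -0.0]
wrist_force: [0.2, -0.2, -0.5]
opening: 0.451
grasp_force: 60.4
```

```bash
python3 -m handwheel '[[[-1,0,0,0.05,0,0,0],[-1,0,0,0.1,0,0,0],[-1,0,0,0.1,0,0,0]]]'; python3 -m handwheel '[[[-1,0,0,0.05,0,0,0],[-1,0,0,0.05,0,0,0]]]'
python3 - <<'E'
from h import *;from bench import camera
d=camera("side");pot(d,(215,280,245,325),.018,[.5352,.1508])
E
```

```text
time_s: 8.02
eef_pos: [0.5345, 0.1511, 0.0767]
eef_rot: [0.0, -0.521, 0.854, -0.0]
wrist_force: [-1.8, 0.1, 5.9]
opening: 0.447
grasp_force: 61.2
time_s: 8.28
eef_pos: [0.5346, 0.1512, 0.0767]
eef_rot: [0.0, -0.521, 0.854, -0.0]
wrist_force: [-4.5, 1.2, 9.3]
opening: 0.449
grasp_force: 61.5
cap axis 145 [0.5349 0.1502] body axis 317 [0.5347 0.1503] zmax cap 0.1029 tab n 156 127 top z 0.0705
tab ang from cap 80.9 body 80.6 c0 81.3 axis 77.1 tab mean [0.5404 0.1848 0.0704] 0.045
```

The pot is in contact with the pad (about 9 N), at the right place and angle. Now I release it and retreat.

```bash
python3 -m handwheel '[[[-1,0,0,-0.1,0,0,0],[0.1,0,0,-0.1,0,0,0],[0.6,0,0,-0.1,0,0,0],[1,0,0,-0.1,0,0,0],[1,0,0,-0.1,0,0,0],[1,0,0,-0.1,0,0,0],[1,0,0,-3,0,0,0],[1,0,0,-8,0,0,0],[1,0,0,-14,0,0,0],[1,0,0,-18,0,0,0]]]'
python3 -m handwheel '[[[1,6,0,-2,0,0,0],[1,12,0,-2,0,0,0],[1,18,0,-2,0,0,0],[1,18,0,-2,0,0,0],[1,18,0,-2,0,0,0],[1,18,0,-2,0,0,0],[1,18,0,-2,0,0,0]]]'
python3 - <<'E'
from h import *;from bench import camera
D={n:camera(n) for n in("side","top")}
pot(D["side"],(215,280,245,325),.018,[.5352,.1508])
cv2.imwrite("pics/e1.png",cv2.resize(D["side"]["frame"][200:384,150:350],None,fx=3,fy=3))
cv2.imwrite("pics/e2.png",D["top"]["frame"])
E
```

```text
time_s: 9.57
eef_pos: [0.5351, 0.1511, 0.2587]
eef_rot: [0.002, -0.521, 0.854, -0.001]
wrist_force: [-0.7, 0.4, 0.7]
opening: 1.003
grasp_force: 0.0
time_s: 10.45
eef_pos: [0.4523, -0.0081, 0.2752]
eef_rot: [-0.0, -0.522, 0.853, 0.0]
wrist_force: [-0.4, -0.5, -0.4]
opening: 1.0
grasp_force: 0.0
cap axis 202 [0.5343 0.1502] body axis 324 [0.5344 0.1504] zmax cap 0.103 tab n 145 126 top z 0.0703
tab ang from cap 80.5 body 80.7 c0 81.8 axis 77.9 tab mean [0.5401 0.1851 0.0702] 0.045
```

View pics/e1.png

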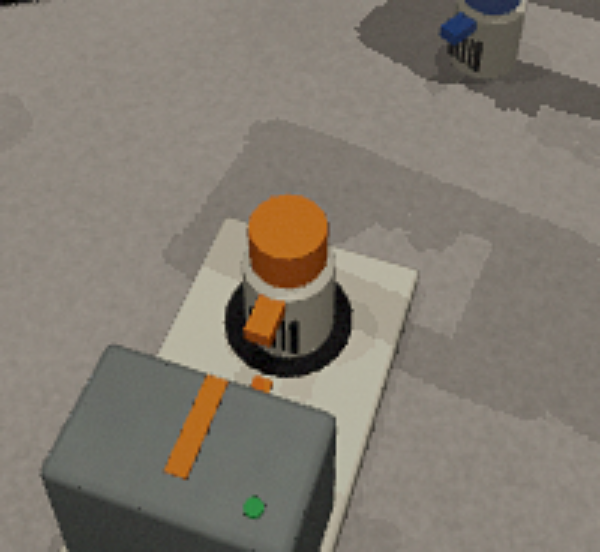

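View pics/e2.png

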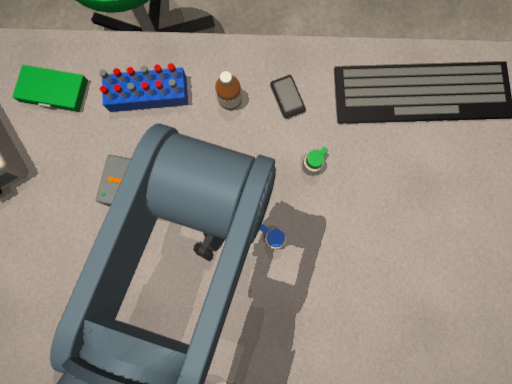

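The pot stands upright and centred on the pad (side crop at (288,310)), with its tab running along the stripe. In the top view the blue pot at (275,238) and the green pot at (315,160) have not moved, and the arm is clear.

```bash
python3 -c "
from bench import ctrl;print(ctrl.hand_in())"
```

```text
the job is handed in; nothing more can be done
None
```

The orange-capped pot stands upright on the reader's pad, measured about 1 mm from its centre, with its tab at about 80.6° against 80.7° for the stripe; the blue and green pots were left where they stood, and the job was handed in after about 10.5 s on the robot's clock.

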